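# Unplug a charged battery pack and tray it

## Task

Pull the battery pack straight out of its charger dock (a sprung catch holds it), lay it flat on one of its broad faces on the black rubber mat and let go of it there. Then pick it up again and lay it flat in the pocket of the empty tray, right down on the tray's floor; do not drop it on the way, and leave the other pack in its tray.

Things in the scene. Friction and masses are not known exactly. Their poses are not given: they have to be found in the camera images.
- pack: Battery pack to move, 0.2 kg, light grey with a black end cap, upright in a dock. Along its z, 110 mm: black plug tongue z 0 to 25 mm (20 in x, 36 in y, a catch groove in each y face), then grey body z 25 to 110 mm (30 in x, 50 in y). Origin: centre of the tongue's end face, 12 mm above the table while plugged in; z points to the capped end (up while plugged in). Broad faces look along x.
- pack_mid (a point): Middle of the pack, 55 mm from the tongue's end along the pack's z; its axes are the pack's.
- dock: Black charger dock holding the pack, fixed, 100 (x) by 130 (y) by 36 mm high; origin: centre of its underside, on the table. Socket in the middle of its top, 23 (x) by 39 mm (y), floor 12 mm above the table. Sprung rollers at the socket's two y sides sit in the tongue's grooves: pulling straight up takes 10 to 15 N. A like dock without a pack stands elsewhere.
- mat: Black rubber mat, fixed flat on the table, 200 mm (x) by 160 mm (y), 3 mm thick. Origin: centre of its underside.
- tray: Empty white tray, fixed, 130 (x) by 110 mm (y); origin: centre of its underside, on the table. Floor 4 mm thick. Pocket 122 (x) by 60 mm (y) about the origin: end walls at x +-63 mm, 30 mm high; corner ribs 22 mm high, 4 thick, at y +-32 mm, |x| 39 to 61 mm; between the ribs the long sides are open for fingers. The pack lies along x, either way round, either face up.
- other_pack: Another pack of the same kind, lying flat in the other (full) white tray: leave it there. Origin and axes as for the pack to move.
Mind the look-alikes: they are no part of the job. Leave any turquoise or yellow look-alike of the dock alone.

How it is judged:
On the way, in this order (a step that is already met when the one before it is completed fails the run):
1. the pack is out of the charger: its lower end is above the dock's top or away from the dock ((z of pack in the frame of dock above 0.04 m or horizontal distance between pack and dock above 0.12 m)), for 0.1 s.
2. the pack lies flat on the mat, its middle over the mat, released and at rest (x of pack_mid in the frame of mat between -0.1 and 0.1 m and y of pack_mid in the frame of mat between -0.08 and 0.08 m and z of pack_mid in the frame of mat below 0.023 m and angle between the x axis of pack and the z axis of mat, either way round below 0.12 rad and contact force between pack and the fingers below 0.3 N and linear speed of pack below 0.03 m/s), for 0.2 s.
At the end, for the whole second after the job is handed in: The pack lies flat on a broad face in the pocket of the empty tray, along it (within 0.15 rad), its middle within 12 mm along and 10 mm across of the pocket's centre and less than 24 mm above the tray's underside (19 mm when it lies on the floor), tilted less than 0.12 rad, released and at rest (x of pack_mid in the frame of tray between -0.012 and 0.012 m and y of pack_mid in the frame of tray between -0.01 and 0.01 m and z of pack_mid in the frame of tray below 0.024 m and angle between the x axis of pack and the z axis of tray, either way round below 0.12 rad and contact force between pack and the fingers below 0.3 N and linear speed of pack below 0.03 m/s and angle between the z axis of pack and the x axis of tray, either way round below 0.15 rad); the robot touches nothing.
It fails at once if the pack is dropped: it falls free at more than 0.9 m/s (a fall of about 4 cm) (linear speed of pack above 0.9 m/s and contact force between pack and the fingers below 0.1 N).
It fails at once if the other pack is moved by more than 20 mm (distance of other_pack from where it was at the start of the episode above 0.02 m).
It also fails if it takes over 51 s, if anything falls off the work surface, if the arm or the gripper's body presses on something with over 40 N, if the wrist force passes 120 N, or if a joint passes its speed limit or range.

## Robot

A 6-joint arm with a two-finger parallel gripper is mounted at the origin on the work surface. World frame = base frame: x ahead of the robot, y to its left, z up, the work surface at z = 0. Lengths are in m, angles in rad, forces in N, time in s.
With the tool pointing down it reaches from about 0.225 to 0.875 m from the base axis. Payload 3.4 kg.
Tool frame: the origin (TCP) lies at the very end of the fingers, on their centre line; the grasp point (between the pads) lies 19 mm behind it (manip.tcp_to_grasp is the distance from the TCP to the grasp point, in m); z points along the fingers, y is the line along which they close (so a half turn about z gives the same grasp; the last joint's range is limited). The gripper opens to 85 mm and grips with 20 to 120 N. Pads are 22 mm wide; open, the fingers measure 114 mm over their backs; the gripper's body (76 mm by 85 mm) begins 54 mm behind the grasp point. The pads swing forward as they close: fully open they stand 13 mm farther back than shut.
Start: joints at [-1.26, 0.276, 1.505, -0, 1.361, -0.121], TCP at [0.241, -0.522, 0.231] pointing down, gripper open.
Joint ranges: [-2.89, 2.89], [-0.75, 2.08], [0.22, 2.7], [-1.18, 4.32], [0.11, 2.71], [-2.7, 2.7]. Speed limits (rad/s): [2.57, 2.57, 3.14, 3.14, 3.14, 3.14].

## Interface

Orientations are given as a unit quaternion [w, x, y, z].
In Python, from rig import status, get_image, job, manip gives the robot as it stands.
- The arm moves only by the tool apply_moves, never from a script. Its arguments are lists of equal length, an entry for each row: "xyz": the shift along the tool's x, y, z each as a share of 0.3 m, from -1 to 1, a list of three; "rot": the turn, a rotation vector about the tool's x, y, z each as a share of 60 degrees, from -1 to 1, a list of three; "hand": the opening, from -1 (shut) to 1 (fully open). A call has 1 to 8 rows; each row shifts and turns the commanded pose from where the row before left it, along the tool's axes as they then stand; what a row does not reach is not made up. A row lasts 1/8 s, in which the tool goes at most 62.5 mm and 10.7 degrees, less where a joint would pass 70% of its speed; a pose out of reach is approached as far as the arm can. A call with a number of a shift or a turn outside -1 to 1 is refused whole. A call with a gripper value outside its range is refused whole. The fingers move at their own pace and stop on an object; "force" is the grip in N (left out, the last holds). Time passes only in rows, so rows that do not move let the fingers close. It gives the time, the measured TCP pose, the force, the opening and the grip force at its end, in the units of the state.
- status.get_state(): the state, without advancing time (a new reading comes with each control period).
- get_image(name): name is "scene" or "top" or "wrist"; returns a dict with "pixels" (400x640x3 uint8, red, green, blue), "fovy" (degrees; the focal length in pixels is half the picture's height over the tangent of half this angle, whatever the lens; pixels are square), "cx", "cy" (the principal point, pixels), "dist" ([k1, k2, p1, p2, k3] as OpenCV has them; the pictures are not rectified), "origin" and "orientation" of the camera in the world; the wrist camera has in their place "tool_from_camera" (4x4, takes a point from camera to tool coordinates, whose origin is the TCP and whose axes are the flange's). Camera axes: x right, y down, z forward; pixel columns grow to the right and rows downward; lengths in m; the calibration is good to about 2 mm. A picture is of the moment at which its call begins: read the wrist's pose just before it. There is no depth.
- job.sign_off(): hands the job in; it is judged then, once.
The state is a dict: "clock": time; "qpos": joint angles; "qd": joint speeds; "effort": joint torques, N m; "position": TCP position; "ee_rot": TCP orientation; "contact_force": force on the tool from outside, world axes, zero at the start; "moment": the same for the moment, N m; "width": finger opening in m; "gripper_force": force on a finger pad.
Only numpy, scipy, OpenCV 4.12 (cv2) and the standard library are available. Lean on these libraries where they do the work, as an engineer would, in place of code of your own. Each camera call takes 0.05 s, during which the arm holds its last target. There are 200 camera calls.

## Working session

There is one attempt and no reset: what is moved stays moved. The work goes in short steps, Python scripts to look and compute and a tool call to move; the robot and the scene stay as the last step left them, time stands still between calls to the robot, and variables do not carry over. Pictures are saved under pics/ and viewed, at most 10 in all, crops included, and the job is handed in when it is done.

Besides the shell and the picture viewer there is one more tool, called after "Request:" as a command line: name --argument value ..., lists and objects as JSON in quotes. apply_moves: Moves the arm, as the interface text tells. Its arguments: {"type":"object","properties":{"xyz":{"type":"array","items":{"type":"array","items":{"type":"number","minimum":-1,"maximum":1}}},"rot":{"type":"array","items":{"type":"array","items":{"type":"number","minimum":-1,"maximum":1}}},"hand":{"type":"array","items":{"type":"number"}},"force":{"type":"number"}},"required":["xyz","rot","hand"]}

```bash
ls; mkdir -p pics
python3 - <<'E'
from rig import status,get_image,job,manip
import cv2,numpy as np
s=status.get_state();print(s)
for n in ["scene","top","wrist"]:
    d=get_image(n);cv2.imwrite(f"pics/{n}0.png",d["pixels"][:,:,::-1])
    print({k:v for k,v in d.items() if k!="pixels"})
    np.save(f"pics/{n}0.npy",d,allow_pickle=True)
E
```

```text
pics
{'clock': 0.0, 'qpos': array([-1.26002251e+00,  2.76576919e-01,  1.50617488e+00,  1.20474512e-05,
        1.36070316e+00, -1.20962742e-01]), 'qd': array([ 0.00033714, -0.0005883 , -0.00084527,  0.00078087, -0.00039283,
       -0.00023403]), 'effort': array([ 2.20630704e-03, -4.16773975e+01, -2.45805842e+01,  6.57841201e-05,
        1.09090985e-02, -2.37840254e-05]), 'position': array([ 0.24045635, -0.52170008,  0.2304334 ]), 'ee_rot': array([-9.27520276e-04,  9.76790627e-01,  2.14194312e-01, -8.23753284e-05]), 'contact_force': array([-0.02504119,  0.73683741,  0.50120923]), 'moment': array([-0.01220999,  0.05406885,  0.0239447 ]), 'gripper_force': 0.0, 'width': 0.08559134114918057}
{'fovy': 54.932137453934246, 'cx': 319.7600749054777, 'cy': 201.08938709432917, 'dist': array([-0.02732503,  0.        ,  0.        ,  0.        ,  0.        ]), 'origin': array([ 1.2679475 , -0.32304152,  0.81841573]), 'orientation': array([-0.34181767,  0.74244852,  0.52094465, -0.24606409])}
{'fovy': 52.49226549425809, 'cx': 311.9579473029649, 'cy': 202.64830536998033, 'dist': array([-0.09644722,  0.        ,  0.        ,  0.        ,  0.        ]), 'origin': array([ 0.35633352, -0.00969169,  1.29285573]), 'orientation': array([ 0.0245268 , -0.69989478,  0.71342813, -0.02379134])}
{'fovy': 71.45118482743285, 'cx': 320.03421993836037, 'cy': 191.374732522557, 'dist': array([0.01099173, 0.        , 0.        , 0.        , 0.        ]), 'tool_from_camera': array([[ 1.31125620e-04, -9.61311687e-01, -2.75462927e-01,
         7.08064798e-02],
       [ 9.99999988e-01,  1.04946881e-04,  1.09775044e-04,
        -8.29534103e-04],
       [-7.66190572e-05, -2.75462938e-01,  9.61311689e-01,
        -1.42652438e-01],
       [ 0.00000000e+00,  0.00000000e+00,  0.00000000e+00,
         1.00000000e+00]])}
```

View pics/top0.png

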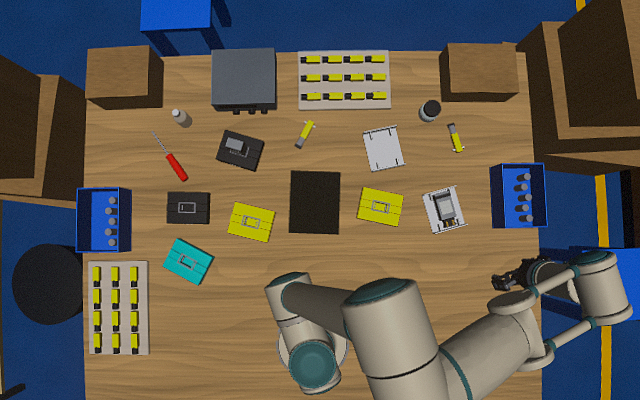

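View pics/scene0.png

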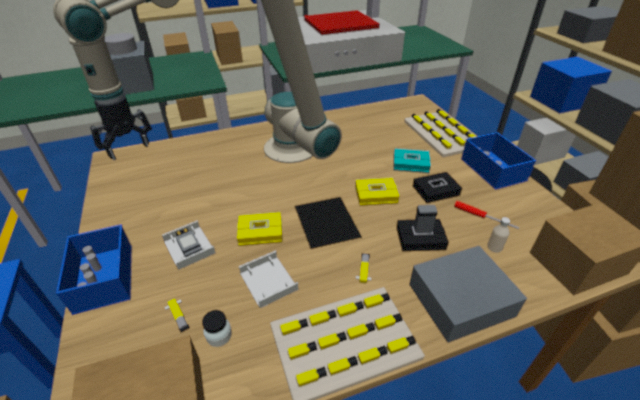

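The top view shows the dock with the pack at (240,150), the mat at (315,202), the empty tray at (383,148) and the full tray at (444,210). The scene view agrees, with the dock at (422,233) and the empty tray at (268,278). Next I'll enlarge the two that matter.

```bash
cat > h.py <<'E'
import numpy as np,cv2
from scipy.spatial.transform import Rotation as R
def quat(q): return R.from_quat([q[1],q[2],q[3],q[0]])
def K(d):
    f=200/np.tan(np.radians(d["fovy"])/2); return np.array([[f,0,d["cx"]],[0,f,d["cy"]],[0,0,1.]])
def pose(d,st=None):
    if "origin" in d: return quat(d["orientation"]).as_matrix(),np.array(d["origin"])
    T=np.array(d["tool_from_camera"]);Rt=quat(st["ee_rot"]).as_matrix()
    return Rt@T[:3,:3],np.array(st["position"])+Rt@T[:3,3]
def ray(d,uv,st=None):
    p=cv2.undistortPoints(np.array(uv,float).reshape(-1,1,2),K(d),d["dist"]).reshape(-1,2)
    Rm,o=pose(d,st);return o,np.c_[p,np.ones(len(p))]@Rm.T
def onz(d,uv,z,st=None):
    o,v=ray(d,uv,st);return o+v*((np.asarray(z)-o[2])/v[:,2])[:,None]
def proj(d,P,st=None):
    Rm,o=pose(d,st);Pc=(np.atleast_2d(P)-o)@Rm
    return cv2.projectPoints(Pc,np.zeros(3),np.zeros(3),K(d),d["dist"])[0].reshape(-1,2)
E
python3 - <<'E'
from h import *
d=np.load("pics/top0.npy",allow_pickle=True).item();s=np.load("pics/scene0.npy",allow_pickle=True).item()
im=d["pixels"][:,:,::-1];i2=s["pixels"][:,:,::-1]
def crop(i,x,y,w,h,k): return cv2.resize(i[y:y+h,x:x+w],None,fx=k,fy=k,interpolation=cv2.INTER_CUBIC)
a=np.hstack([crop(im,210,122,60,60,6),crop(im,353,118,60,60,6)])
b=np.hstack([crop(i2,392,195,60,60,6),crop(i2,235,245,60,60,6)])
cv2.imwrite("pics/crop0.png",cv2.resize(np.vstack([a,b])[:, :],(600,600)))
# mat
hsv=cv2.cvtColor(im,cv2.COLOR_BGR2HSV)
for name,m,(x,y,w,h),z in [("mat",(hsv[...,2]<60),(280,160,70,82),.003),("dock",hsv[...,2]<75,(212,122,58,56),.036),("tray",(hsv[...,1]<40)&(hsv[...,2]>120),(353,115,60,65),.015)]:
    mm=np.zeros(m.shape,np.uint8);mm[y:y+h,x:x+w]=m[y:y+h,x:x+w]
    c=max(cv2.findContours(mm,cv2.RETR_EXTERNAL,cv2.CHAIN_APPROX_NONE)[0],key=cv2.contourArea)
    P=onz(d,c.reshape(-1,2),z)[:,:2].astype(np.float32)
    print(name,cv2.minAreaRect(c),cv2.minAreaRect(P*1000))
E
```

```text
mat ((314.30877685546875, 202.11903381347656), (49.2884407043457, 61.75110626220703), 1.7899105548858643) ((446.6781921386719, -16.75714874267578), (157.14596557617188, 197.38299560546875), 86.98721313476562)
dock ((239.756103515625, 150.2301025390625), (42.17683792114258, 31.528642654418945), 16.927513122558594) ((612.5277709960938, 215.186279296875), (134.35093688964844, 100.26753997802734), 71.8148422241211)
tray ((383.3786926269531, 147.73440551757812), (41.570640563964844, 35.100276947021484), 76.75948333740234) ((615.95849609375, -241.11605834960938), (132.9243621826172, 113.23204040527344), 11.33548641204834)
```

View pics/crop0.png

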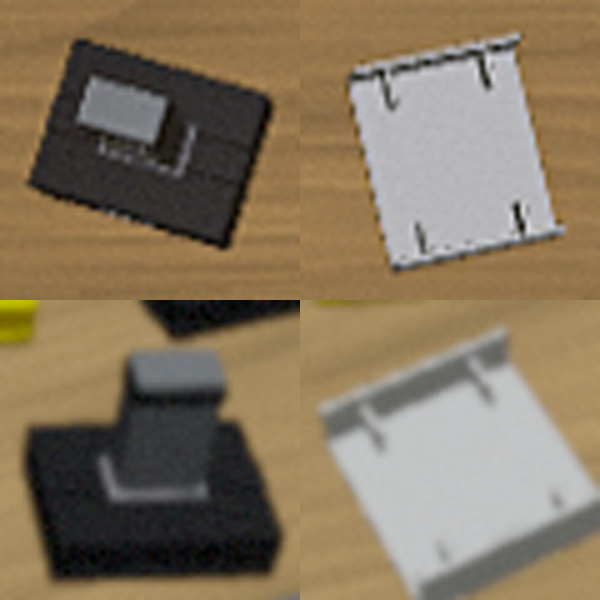

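The enlarged crop shows the grey pack top at about (229–244, 137–151) in the top view, and the tray opening up along image y. Its end walls run (423–457, 126–134) at the top and (432–466, 164–172) at the bottom. Next step: measure the pack's top face at z = 0.122, check it against both cameras, and plan the approach.

Run:
```python
from h import *
d=np.load("pics/top0.npy",allow_pickle=True).item();s=np.load("pics/scene0.npy",allow_pickle=True).item()
g=d["pixels"].astype(int);m=((g.max(2)-g.min(2)<25)&(g.min(2)>95)).astype(np.uint8)
mm=np.zeros_like(m);mm[130:155,222:250]=m[130:155,222:250]
n,l,st,c=cv2.connectedComponentsWithStats(mm);i=1+np.argmax(st[1:,4])
ys,xs=np.nonzero(l==i);P=onz(d,np.c_[xs,ys],.122)[:,:2]
print(st[i],P.mean(0),cv2.minAreaRect((P*1000).astype(np.float32)))
# scene dock black blob at table/top: ray check of pack centre
yaw=np.radians(-18.2);Rz=R.from_euler("z",yaw).as_matrix()
C=np.array([.6125,.2152,0])
cor=np.array([[a*.015,b*.025,.122] for a,b in [(1,1),(1,-1),(-1,-1),(-1,1)]])@Rz.T+C
dk=np.array([[a*.05,b*.065,.036] for a,b in [(1,1),(1,-1),(-1,-1),(-1,1)]])@Rz.T+C
for cam in (d,s): print(proj(cam,cor).round(1).tolist(),proj(cam,dk).round(1).tolist())
```

```text
[226 138  17  12 145] [0.61518256 0.21678402] ((615.3005981445312, 217.02459716796875), (47.59696578979492, 27.359582901000977), 74.53995513916016)
[[228.1, 137.2], [244.1, 142.0], [240.9, 151.6], [224.9, 146.8]] [[225.2, 129.4], [264.1, 141.1], [254.4, 171.1], [215.3, 159.2]]
[[436.5, 209.9], [418.3, 210.3], [416.0, 203.2], [433.8, 202.8]] [[448.1, 240.8], [402.1, 242.0], [395.8, 217.8], [438.8, 216.7]]
```

```bash
cat >> h.py <<'E'
from scipy.spatial.transform import Slerp
def ori(psi,t):  # psi: yaw of dx (deg), t tilt (deg): z_t = sin t dx - cos t Z, y_t = dy
    p,t=np.radians([psi,t]);dx=np.array([np.cos(p),np.sin(p),0]);dy=np.array([-dx[1],dx[0],0])
    z=np.sin(t)*dx-np.array([0,0,np.cos(t)]);return R.from_matrix(np.c_[np.cross(dy,z),dy,z])
def rows(p1,R1,p0=None,R0=None,v=.055,w=10):
    from rig import status
    s=status.get_state()
    if p0 is None:p0,R0=np.array(s["position"]),quat(s["ee_rot"])
    ang=np.degrees((R0.inv()*R1).magnitude());n=int(max(1,np.ceil(np.linalg.norm(p1-p0)/v),np.ceil(ang/w)))
    S=Slerp([0,1],R.concatenate([R0,R1]));xs=[];rs=[]
    for k in range(n):
        a,b=S(k/n),S((k+1)/n);xs.append((a.inv().apply((p1-p0)/n)/.3).round(3).tolist())
        rs.append((np.degrees((a.inv()*b).as_rotvec())/60).round(3).tolist())
    for i in range(0,n,8): print("xyz",xs[i:i+8],"\nrot",rs[i:i+8])
def tcp(grasp,Rt): return np.array(grasp)-0+Rt.apply([0,0,.019])
E
python3 - <<'E'
from h import *
p=np.array([.45,.17,.32]);rows(p,ori(-17.5,0))
E
```

```text
xyz [[0.114, -0.129, -0.021], [0.135, -0.107, -0.021], [0.151, -0.083, -0.021], [0.163, -0.056, -0.021], [0.17, -0.027, -0.021], [0.172, 0.002, -0.021], [0.169, 0.032, -0.021], [0.161, 0.06, -0.021]] 
rot [[-0.0, -0.0, -0.164], [-0.0, -0.0, -0.164], [-0.0, -0.0, -0.164], [-0.0, -0.0, -0.164], [-0.0, -0.0, -0.164], [-0.0, -0.0, -0.164], [-0.0, -0.0, -0.164], [-0.0, -0.0, -0.164]]
xyz [[0.149, 0.087, -0.021], [0.132, 0.111, -0.021], [0.111, 0.132, -0.021], [0.087, 0.149, -0.021], [0.06, 0.161, -0.021], [0.031, 0.169, -0.021]] 
rot [[-0.0, -0.0, -0.164], [-0.0, -0.0, -0.164], [-0.0, -0.0, -0.164], [-0.0, -0.0, -0.164], [-0.0, -0.0, -0.164], [-0.0, -0.0, -0.164]]
```

Request:
apply_moves --xyz '[[0.114,-0.129,-0.021],[0.135,-0.107,-0.021],[0.151,-0.083,-0.021],[0.163,-0.056,-0.021],[0.17,-0.027,-0.021],[0.172,0.002,-0.021],[0.169,0.032,-0.021],[0.161,0.06,-0.021]]' --rot '[[0,0,-0.164],[0,0,-0.164],[0,0,-0.164],[0,0,-0.164],[0,0,-0.164],[0,0,-0.164],[0,0,-0.164],[0,0,-0.164]]' --hand '[1,1,1,1,1,1,1,1]'

```text
clock: 1.15
position: [0.3604, -0.1252, 0.2818]
ee_rot: [0.0, 0.617, 0.787, 0.0]
contact_force: [1.6, -0.8, -0.3]
width: 0.0856
gripper_force: 0.0
```

Request:
apply_moves --xyz '[[0.149,0.087,-0.021],[0.132,0.111,-0.021],[0.111,0.132,-0.021],[0.087,0.149,-0.021],[0.06,0.161,-0.021],[0.031,0.169,-0.021]]' --rot '[[0,0,-0.164],[0,0,-0.164],[0,0,-0.164],[0,0,-0.164],[0,0,-0.164],[0,0,-0.164]]' --hand '[1,1,1,1,1,1]'

```text
clock: 1.9
position: [0.45, 0.1717, 0.3195]
ee_rot: [0.0, 0.149, 0.989, -0.0]
contact_force: [1.0, -0.6, -0.2]
width: 0.0853
gripper_force: 0.0
```

Run:
```python
from h import *
from rig import status,get_image
s=status.get_state();print(s["clock"],s["position"],s["qpos"],quat(s["ee_rot"]).as_matrix().round(3).tolist())
d=get_image("wrist");np.save("pics/w1.npy",[d,s],allow_pickle=True);cv2.imwrite("pics/w1.png",d["pixels"][:,:,::-1])
Rt=ori(-17.5,45);dx=np.array([np.cos(np.radians(17.5)),-np.sin(np.radians(17.5)),0])
g=np.array([.614,.216,.087])-.006*dx
rows(tcp(g,Rt)-.10*Rt.apply([0,0,1]),Rt)
```

```text
1.9 [0.44996518 0.17173549 0.31954687] [ 2.20369409e-01  9.34398456e-02  1.52337164e+00 -4.82191683e-04
  1.52479810e+00 -1.05106650e+00] [[-0.956, 0.295, 0.0], [0.295, 0.956, -0.0], [-0.0, -0.0, -1.0]]
xyz [[-0.054, 0.055, 0.118], [-0.035, 0.055, 0.124], [-0.015, 0.056, 0.128], [0.006, 0.056, 0.129], [0.026, 0.056, 0.126]] 
rot [[0.002, -0.15, 0.002], [0.002, -0.15, 0.002], [0.002, -0.15, 0.002], [0.002, -0.15, 0.002], [0.002, -0.15, 0.002]]
```

View pics/w1.png

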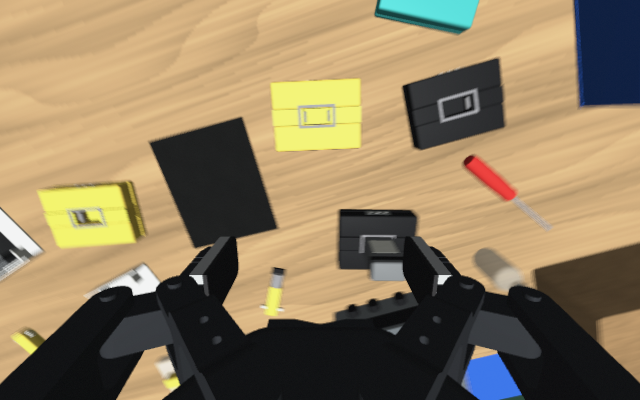

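The wrist view shows the dock at about (378,240), square to the image, with the pack's top at about (390,260) between the fingers. The yaw is right, so I'll move to the pre-grasp pose.

Request:
apply_moves --xyz '[[-0.054,0.055,0.118],[-0.035,0.055,0.124],[-0.015,0.056,0.128],[0.006,0.056,0.129],[0.026,0.056,0.126],[0,0,0]]' --rot '[[0.002,-0.15,0.002],[0.002,-0.15,0.002],[0.002,-0.15,0.002],[0.002,-0.15,0.002],[0.002,-0.15,0.002],[0,0,0]]' --hand '[1,1,1,1,1,1]' --force 80

```text
clock: 2.7
position: [0.5375, 0.2056, 0.1643]
ee_rot: [0.326, 0.155, 0.93, -0.071]
contact_force: [0.1, -0.5, 0.9]
width: 0.0856
gripper_force: 0.0
```

Run:
```python
from h import *
from rig import status,get_image
s=status.get_state();print(s["clock"],s["position"],s["qpos"],quat(s["ee_rot"]).as_matrix().round(3).tolist())
d=get_image("wrist");np.save("pics/w2.npy",[d,s],allow_pickle=True);im=d["pixels"][:,:,::-1].copy()
C=np.array([.614,.216,0]);Rz=R.from_euler("z",np.radians(-17.5)).as_matrix()
cor=np.array([[a*.015,b*.025,z] for z in(.122,.037) for a,b in [(1,1),(1,-1),(-1,-1),(-1,1)]])@Rz.T+C
print(proj(d,cor,s).round(1).tolist())
for u in proj(d,cor,s): cv2.circle(im,tuple(int(v) for v in u),2,(0,0,255),-1)
cv2.imwrite("pics/w2.png",im)
```

```text
2.7 [0.53751941 0.2056245  0.16429114] [ 0.57067767  0.2132647   2.01343976 -0.91655415  0.70180648 -0.01048423] [[-0.74, 0.334, 0.584], [0.241, 0.942, -0.234], [-0.629, -0.032, -0.777]]
[[388.6, 239.1], [332.2, 238.3], [332.2, 222.0], [394.8, 222.7], [379.8, 165.9], [332.8, 165.8], [332.8, 145.9], [384.2, 145.8]]
```

View pics/w2.png

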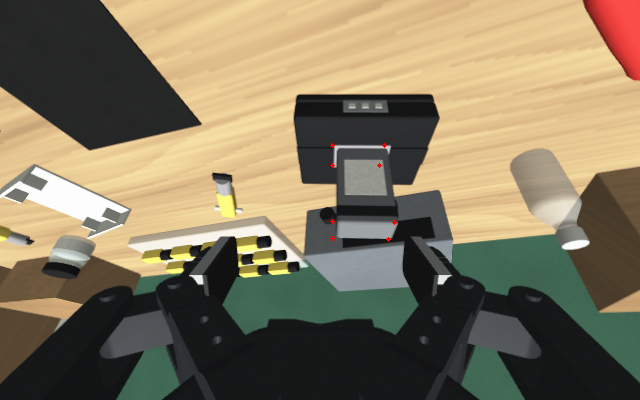

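The pack is at about x 336–398 and y 150–238 px, sitting slightly right of my projected points. I'll measure the edges of its top face in this view.

Run:
```python
from h import *
d,s=np.load("pics/w2.npy",allow_pickle=True)
g=d["pixels"].astype(int).mean(2)
for r in (208,212,224,229,234,175,190): print(r,[(c,int(g[r,c])) for c in list(range(330,342))],[(c,int(g[r,c])) for c in range(384,402)])
for c in (350,365,380): print(c,[(r,int(g[r,c])) for r in range(195,245)])
```

```text
208 [(330, 20), (331, 33), (332, 61), (333, 76), (334, 77), (335, 73), (336, 52), (337, 20), (338, 19), (339, 20), (340, 19), (341, 19)] [(384, 21), (385, 20), (386, 20), (387, 20), (388, 21), (389, 21), (390, 20), (391, 21), (392, 20), (393, 20), (394, 21), (395, 20), (396, 21), (397, 36), (398, 66), (399, 81), (400, 81), (401, 82)]
212 [(330, 19), (331, 19), (332, 19), (333, 19), (334, 45), (335, 65), (336, 50), (337, 18), (338, 18), (339, 21), (340, 20), (341, 20)] [(384, 20), (385, 19), (386, 20), (387, 19), (388, 21), (389, 21), (390, 18), (391, 19), (392, 20), (393, 21), (394, 21), (395, 19), (396, 21), (397, 36), (398, 64), (399, 81), (400, 81), (401, 81)]
224 [(330, 71), (331, 75), (332, 78), (333, 77), (334, 79), (335, 67), (336, 57), (337, 102), (338, 137), (339, 149), (340, 158), (341, 162)] [(384, 155), (385, 155), (386, 155), (387, 155), (388, 154), (389, 155), (390, 155), (391, 154), (392, 154), (393, 154), (394, 154), (395, 150), (396, 137), (397, 100), (398, 22), (399, 18), (400, 20), (401, 19)]
229 [(330, 78), (331, 79), (332, 79), (333, 80), (334, 81), (335, 69), (3
[... 2337 characters left out ...]
), (234, 163), (235, 163), (236, 163), (237, 157), (238, 89), (239, 19), (240, 19), (241, 18), (242, 19), (243, 20), (244, 22)]
380 [(195, 104), (196, 69), (197, 69), (198, 69), (199, 69), (200, 69), (201, 70), (202, 69), (203, 69), (204, 68), (205, 58), (206, 24), (207, 20), (208, 20), (209, 19), (210, 19), (211, 21), (212, 21), (213, 20), (214, 21), (215, 28), (216, 59), (217, 69), (218, 70), (219, 70), (220, 73), (221, 99), (222, 125), (223, 148), (224, 156), (225, 163), (226, 164), (227, 163), (228, 164), (229, 164), (230, 163), (231, 163), (232, 164), (233, 163), (234, 163), (235, 163), (236, 163), (237, 161), (238, 142), (239, 20), (240, 20), (241, 19), (242, 19), (243, 35), (244, 74)]
```

Run:
```python
from h import *
d,s=np.load("pics/w2.npy",allow_pickle=True)
P=onz(d,[[336.5,220.5],[398,221],[391.8,239],[336,237.8]],.122,s)
print(P.round(4),P.mean(0))
e=P[1]-P[0];f=P[2]-P[3];k=P[3]-P[0];print([np.linalg.norm(x) for x in(e,f,k)],[np.degrees(np.arctan2(x[1],x[0])) for x in(e,f,k)])
C=P.mean(0)[:2];psi=-17.5
dx=np.array([np.cos(np.radians(psi)),np.sin(np.radians(psi)),0])
g=np.array([*C,.087])-.006*dx
Rt=ori(psi,42);pre=tcp(g,Rt)-.10*Rt.apply([0,0,1])
print(pre,tcp(g,Rt));rows(pre,Rt)
rows(tcp(g,Rt),Rt,pre,Rt)
```

```text
[[0.5908 0.2007 0.122 ]
 [0.605  0.2471 0.122 ]
 [0.6363 0.2381 0.122 ]
 [0.6208 0.1912 0.122 ]] [0.61324158 0.21927814 0.122     ]
[np.float64(0.04850339832422764), np.float64(0.049341042032094225), np.float64(0.03146810858756245)] [np.float64(72.93977024123436), np.float64(71.65658550217121), np.float64(-17.558291092237504)]
[0.55582822 0.23738051 0.14719473] [0.61964434 0.21725936 0.07288025]
xyz [[0.024, 0.12, 0.058]] 
rot [[-0.044, -0.049, -0.009]]
xyz [[-0.0, -0.0, 0.167], [-0.0, -0.0, 0.167]] 
rot [[0.0, 0.0, 0.0], [0.0, 0.0, 0.0]]
```

Request:
apply_moves --xyz '[[0.012,0.06,0.029],[0.012,0.06,0.029],[0,0,0]]' --rot '[[-0.022,-0.025,-0.005],[-0.022,-0.025,-0.005],[0,0,0]]' --hand '[1,1,1]'

```text
clock: 3.12
position: [0.5577, 0.2378, 0.1502]
ee_rot: [0.356, 0.143, 0.922, -0.053]
contact_force: [-0.0, -0.9, 0.5]
width: 0.0854
gripper_force: 0.0
```

Run:
```python
from h import *
from rig import status
s=status.get_state();print(s["position"],s["qpos"][3:],quat(s["ee_rot"]).as_matrix().round(3).tolist())
psi=-17.5;dx=np.array([np.cos(np.radians(psi)),np.sin(np.radians(psi)),0])
g=np.array([.6137,.2188,.087])-.006*dx;Rt=ori(psi,42)
rows(tcp(g,Rt),Rt,v=.03)
```

```text
[0.5577114  0.23780603 0.15017563] [-1.08117497  0.64642621  0.17964446] [[-0.705, 0.301, 0.642], [0.225, 0.953, -0.2], [-0.672, 0.003, -0.74]]
xyz [[0.003, -0.001, 0.085], [0.003, -0.001, 0.085], [0.003, -0.001, 0.085], [0.002, -0.001, 0.085]] 
rot [[0.0, 0.001, -0.001], [0.0, 0.001, -0.001], [0.0, 0.001, -0.001], [0.0, 0.001, -0.001]]
```

Request:
apply_moves --xyz '[[0.003,-0.001,0.085],[0.003,-0.001,0.085],[0.003,-0.001,0.085],[0.003,-0.001,0.085],[0,0,0]]' --rot '[[0,0,0],[0,0,0],[0,0,0],[0,0,0],[0,0,0]]' --hand '[1,1,1,1,1]'

```text
clock: 3.75
position: [0.6236, 0.2226, 0.0858]
ee_rot: [0.339, 0.146, 0.927, -0.057]
contact_force: [-0.7, -0.3, 0.6]
width: 0.0853
gripper_force: 0.0
```

Run:
```python
from h import *
from rig import status,get_image
s=status.get_state();Rm=quat(s["ee_rot"]);print(s["position"],s["qpos"][3:],Rm.apply([0,0,-.019])+s["position"],s["contact_force"])
d=get_image("wrist");np.save("pics/w3.npy",[d,s],allow_pickle=True);cv2.imwrite("pics/w3.png",d["pixels"][:,:,::-1])
```

```text
[0.62363293 0.22263056 0.0858065 ] [-1.17718372  0.53922416  0.22757776] [0.61199481 0.22654169 0.10030675] [-0.68801237 -0.29660461  0.56911744]
```

View pics/w3.png

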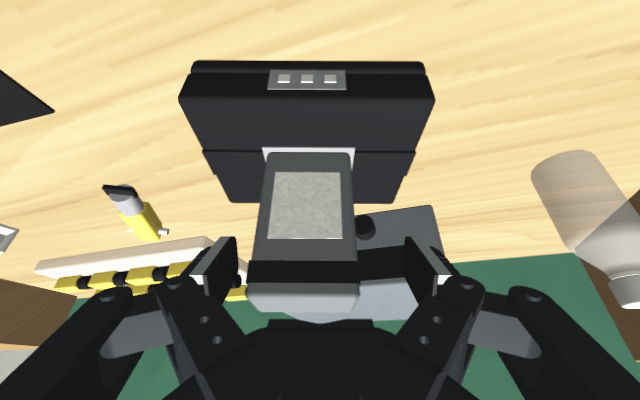

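The wrist view shows the pack about 8 mm left of the finger centre (303 vs 321 px), because joint 4 stopped short at its limit. I'll back off and use a smaller tilt of 30°.

Run:
```python
from h import *
psi=-17.5;dx=np.array([np.cos(np.radians(psi)),np.sin(np.radians(psi)),0])
g=np.array([.6137,.2188,.087])-.006*dx;Rt=ori(psi,30)
pre=tcp(g,Rt)-.085*Rt.apply([0,0,1])
print(pre);rows(pre,Rt,v=.03,w=5)
```

```text
[0.57650504 0.23052753 0.14415768]
xyz [[-0.002, -0.008, -0.082], [0.003, -0.008, -0.082], [0.008, -0.008, -0.082]] 
rot [[-0.004, 0.057, -0.001], [-0.004, 0.057, -0.001], [-0.004, 0.057, -0.001]]
```

Request:
apply_moves --xyz '[[-0.002,-0.008,-0.082],[0.003,-0.008,-0.082],[0.008,-0.008,-0.082],[0,0,0]]' --rot '[[0,0,0],[-0.006,0.085,-0.001],[-0.006,0.085,-0.001],[0,0,0]]' --hand '[1,1,1,1]'

```text
clock: 4.3
position: [0.5769, 0.2316, 0.1447]
ee_rot: [0.263, 0.149, 0.952, -0.038]
contact_force: [1.3, -0.5, 0.6]
width: 0.085
gripper_force: 0.0
```

Run:
```python
from h import *
from rig import status
s=status.get_state();print(s["position"],s["qpos"][3:],quat(s["ee_rot"]).as_matrix().round(3).tolist())
psi=-17.5;dx=np.array([np.cos(np.radians(psi)),np.sin(np.radians(psi)),0])
g=np.array([.6137,.2188,.087])-.006*dx;Rt=ori(psi,30)
rows(tcp(g,Rt),Rt,v=.025)
```

```text
[0.57691092 0.23160887 0.14472015] [-0.61641531  0.67245489 -0.34957307] [[-0.817, 0.303, 0.49], [0.263, 0.953, -0.15], [-0.513, 0.006, -0.859]]
xyz [[0.001, -0.001, 0.071], [0.001, -0.001, 0.071], [0.001, -0.001, 0.071], [0.001, -0.001, 0.071]] 
rot [[0.001, 0.003, -0.001], [0.001, 0.003, -0.001], [0.001, 0.003, -0.001], [0.001, 0.003, -0.001]]
```

Request:
apply_moves --xyz '[[0.001,-0.001,0.071],[0.001,-0.001,0.071],[0.001,-0.001,0.071],[0.001,-0.001,0.071],[0,0,0]]' --rot '[[0,0.003,0],[0,0.003,0],[0,0.003,0],[0,0.003,0],[0,0,0]]' --hand '[1,1,1,1,1]'

```text
clock: 4.92
position: [0.6147, 0.2161, 0.0645]
ee_rot: [0.253, 0.148, 0.955, -0.04]
contact_force: [-0.2, 0.6, -0.8]
width: 0.0855
gripper_force: 0.0
```

Run:
```python
from h import *
from rig import status,get_image
s=status.get_state();Rm=quat(s["ee_rot"]);print(s["position"],s["qpos"][3:],Rm.apply([0,0,-.019])+s["position"],s["contact_force"])
d=get_image("wrist");np.save("pics/w4.npy",[d,s],allow_pickle=True)
g=d["pixels"].astype(int).mean(2)
# cap band rows: black cap; print transitions along dark band
for r in range(215,300,5):
    row=g[r,240:400];t=np.nonzero(np.abs(np.diff(row))>25)[0]+240;print(r,t.tolist())
```

```text
[0.61474835 0.21610255 0.06453785] [-0.71844082  0.52361464 -0.26930701] [0.60578954 0.21898316 0.08104366] [-0.20191791  0.62622197 -0.83583624]
215 [289, 356, 357]
220 [288, 289, 357]
225 [288, 357, 358]
230 [287, 288, 358, 359]
235 [287, 358, 359]
240 [286, 287, 359, 360]
245 [273, 286, 360]
250 [272, 273, 285, 286, 360, 361, 373, 374]
255 [271, 272, 285, 361, 373, 374, 375, 398]
260 [270, 271, 284, 285, 362]
265 [270, 271, 284, 362, 363, 376, 382]
270 [269, 270, 283, 284, 363, 384]
275 [268, 269, 283, 363, 364, 385, 386]
280 [259, 260]
285 [258, 259]
290 [257, 258]
295 [257, 258]
```

The pack is now centred between the fingers (edges at 270 and 375 px, centre about 322), so I'll close on it.

Request:
apply_moves --xyz '[[0,0,0],[0,0,0],[0,0,0],[0,0,0],[0,0,0],[0,0,0]]' --rot '[[0,0,0],[0,0,0],[0,0,0],[0,0,0],[0,0,0],[0,0,0]]' --hand '[-1,-1,-1,-1,-1,-1]' --force 90

```text
clock: 5.72
position: [0.6158, 0.2176, 0.0684]
ee_rot: [0.256, 0.148, 0.955, -0.038]
contact_force: [-1.4, 1.0, 6.4]
width: 0.0485
gripper_force: 92.9
```

Run:
```python
from h import *
from rig import status
s=status.get_state();print(s["contact_force"],s["width"],s["gripper_force"])
p,Rm=s["position"],quat(s["ee_rot"])
rows(p+[0,0,.12],Rm,v=.015)
```

```text
[-1.35501275  1.01271621  6.39929304] 0.04848948920990144 92.86338329315186
xyz [[-0.022, 0.0, -0.039], [-0.022, 0.0, -0.039], [-0.022, 0.0, -0.039], [-0.022, 0.0, -0.039], [-0.022, 0.0, -0.039], [-0.022, 0.0, -0.039], [-0.022, 0.0, -0.039], [-0.022, 0.0, -0.039]] 
rot [[0.0, 0.0, 0.0], [0.0, 0.0, 0.0], [0.0, 0.0, 0.0], [0.0, 0.0, 0.0], [0.0, 0.0, 0.0], [0.0, 0.0, 0.0], [0.0, 0.0, 0.0], [0.0, 0.0, 0.0]]
xyz [[-0.022, 0.0, -0.039]] 
rot [[0.0, 0.0, 0.0]]
```

Request:
apply_moves --xyz '[[-0.022,0,-0.039],[-0.022,0,-0.039],[-0.022,0,-0.039],[-0.022,0,-0.039],[-0.022,0,-0.039],[-0.022,0,-0.039],[-0.022,0,-0.039],[-0.022,0,-0.039]]' --rot '[[0,0,0],[0,0,0],[0,0,0],[0,0,0],[0,0,0],[0,0,0],[0,0,0],[0,0,0]]' --hand '[-1,-1,-1,-1,-1,-1,-1,-1]'

```text
clock: 6.72
position: [0.6144, 0.2172, 0.1754]
ee_rot: [0.254, 0.148, 0.955, -0.039]
contact_force: [1.2, -0.9, -2.3]
width: 0.0486
gripper_force: 96.1
```

Run:
```python
from h import *
from rig import status,get_image
s=status.get_state();print(s["position"],s["contact_force"],s["width"],s["gripper_force"],s["qpos"],quat(s["ee_rot"]).as_matrix().round(3).tolist())
a=get_image("wrist")["pixels"];b=get_image("scene")["pixels"]
cv2.imwrite("pics/l1.png",np.hstack([cv2.resize(a,(448,280)),b[100:380,300:640]])[:,:,::-1])
```

```text
[0.61437877 0.21716441 0.17542849] [ 1.16721099 -0.89583572 -2.33106254] 0.04863507422617676 96.12452745437622 [ 0.41746297  0.27413973  1.78637872 -0.50891193  0.74176398 -0.52588816] [[-0.827, 0.302, 0.475], [0.262, 0.953, -0.15], [-0.498, 0.001, -0.867]]
```

View pics/l1.png

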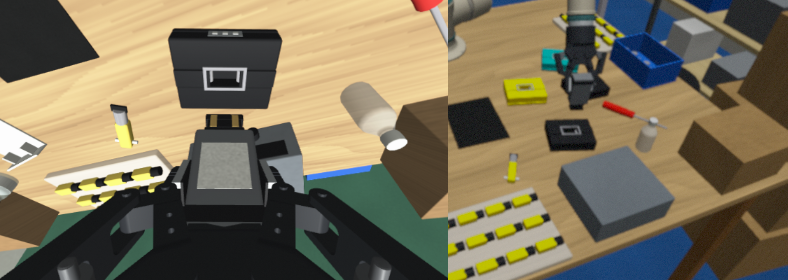

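The pack is out: the wrist view shows an empty socket and the tongue hanging below the fingers. Next I'll swing it over the mat and tilt it flat.

Run:
```python
from h import *
psi=-5;dx=np.array([np.cos(np.radians(psi)),np.sin(np.radians(psi)),0])
M=np.array([.447,-.017,0]);Rt=ori(psi,-60)
g=M+.018*dx+[0,0,.11];print(tcp(g,Rt));rows(tcp(g,Rt),Rt,v=.04,w=8)
```

```text
[ 0.44853964 -0.0171347   0.1005    ]
xyz [[0.032, -0.076, 0.006], [0.032, -0.076, 0.01], [0.032, -0.075, 0.015], [0.031, -0.074, 0.02], [0.03, -0.073, 0.024], [0.028, -0.073, 0.028], [0.025, -0.072, 0.032], [0.022, -0.071, 0.036]] 
rot [[0.005, 0.125, -0.019], [0.005, 0.125, -0.019], [0.005, 0.125, -0.019], [0.005, 0.125, -0.019], [0.005, 0.125, -0.019], [0.005, 0.125, -0.019], [0.005, 0.125, -0.019], [0.005, 0.125, -0.019]]
xyz [[0.019, -0.071, 0.039], [0.015, -0.07, 0.041], [0.011, -0.07, 0.043], [0.006, -0.069, 0.045]] 
rot [[0.005, 0.125, -0.019], [0.005, 0.125, -0.019], [0.005, 0.125, -0.019], [0.005, 0.125, -0.019]]
```

Request:
apply_moves --xyz '[[0.032,-0.076,0.006],[0.032,-0.076,0.01],[0.032,-0.075,0.015],[0.031,-0.074,0.02],[0.03,-0.073,0.024],[0.028,-0.073,0.028],[0.025,-0.072,0.032],[0.022,-0.071,0.036]]' --rot '[[0.005,0.125,-0.019],[0.005,0.125,-0.019],[0.005,0.125,-0.019],[0.005,0.125,-0.019],[0.005,0.125,-0.019],[0.005,0.125,-0.019],[0.005,0.125,-0.019],[0.005,0.125,-0.019]]' --hand '[-1,-1,-1,-1,-1,-1,-1,-1]'

```text
clock: 7.82
position: [0.5038, 0.0596, 0.1237]
ee_rot: [-0.264, 0.079, 0.961, 0.002]
contact_force: [0.3, 0.3, -2.1]
width: 0.049
gripper_force: 96.2
```

Request:
apply_moves --xyz '[[0.019,-0.071,0.039],[0.015,-0.07,0.041],[0.011,-0.07,0.043],[0.006,-0.069,0.045],[0,0,0]]' --rot '[[0.005,0.125,-0.019],[0.005,0.125,-0.019],[0.005,0.125,-0.019],[0.005,0.125,-0.019],[0,0,0]]' --hand '[-1,-1,-1,-1,-1]'

```text
clock: 8.45
position: [0.4475, -0.0188, 0.0953]
ee_rot: [-0.505, 0.037, 0.862, 0.023]
contact_force: [-0.4, 0.0, -1.3]
width: 0.0488
gripper_force: 96.2
```

Run:
```python
from h import *
from rig import status,get_image
s=status.get_state();print(s["position"],s["contact_force"],s["width"],s["gripper_force"],s["qpos"],quat(s["ee_rot"]).as_matrix().round(3).tolist())
b=get_image("scene")["pixels"];c=get_image("top")["pixels"]
cv2.imwrite("pics/l2.png",np.hstack([cv2.resize(b[60:300,200:450],None,fx=2,fy=2),cv2.resize(c[120:260,240:390],(296,276)).repeat(1,0) if False else cv2.copyMakeBorder(cv2.resize(c[110:260,240:390],(296,296)),0,184,0,0,0)])[:,:,::-1])
psi=-5;dx=np.array([np.cos(np.radians(psi)),np.sin(np.radians(psi)),0])
M=np.array([.447,-.017,0]);Rt=ori(psi,-60)
g=M+.018*dx+[0,0,.035];rows(tcp(g,Rt),Rt,v=.02,w=8)
```

```text
[ 0.44751946 -0.0187689   0.09528689] [-0.44298442  0.0457861  -1.32277184] 0.04877566548837813 96.16214275360107 [-0.15162073  0.8120522   1.38643787 -0.06147766  2.00034567 -1.630744  ] [[-0.488, 0.086, -0.868], [0.04, 0.996, 0.076], [0.872, 0.003, -0.49]]
xyz [[-0.053, 0.0, 0.03], [-0.053, 0.0, 0.03], [-0.053, 0.0, 0.03], [-0.053, 0.0, 0.03]] 
rot [[-0.0, -0.002, 0.001], [-0.0, -0.002, 0.001], [-0.0, -0.002, 0.001], [-0.0, -0.002, 0.001]]
```

View pics/l2.png

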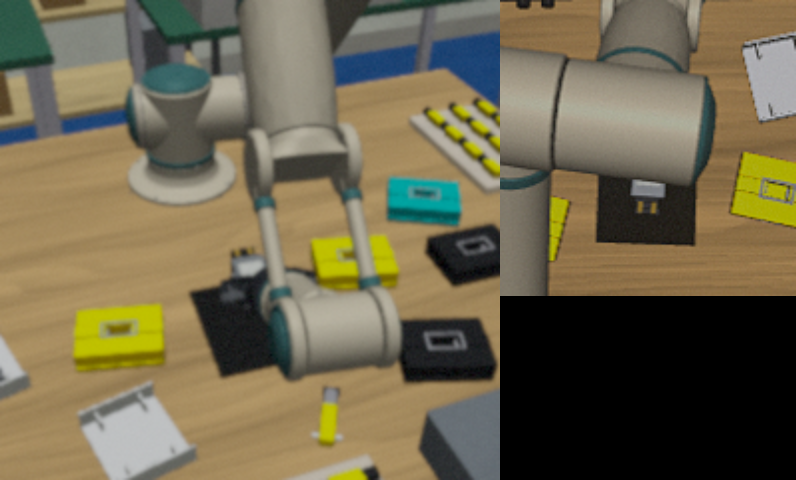

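The pack is held flat above the mat with its tongue toward the robot, and the wrist is clear. Now I'll lower it.

Request:
apply_moves --xyz '[[-0.053,0,0.03],[-0.053,0,0.03],[-0.053,0,0.03],[-0.053,0,0.03],[0,0,0]]' --rot '[[0,0,0],[0,0,0],[0,0,0],[0,0,0],[0,0,0]]' --hand '[-1,-1,-1,-1,-1]'

```text
clock: 9.18
position: [0.4466, -0.0172, 0.0243]
ee_rot: [-0.505, 0.036, 0.862, 0.023]
contact_force: [-0.5, -0.4, -2.4]
width: 0.0487
gripper_force: 96.2
```

Request:
apply_moves --xyz '[[-0.009,0,0.005],[-0.009,0,0.005],[0,0,0]]' --rot '[[0,0,0],[0,0,0],[0,0,0]]' --hand '[-1,-1,-1]'

```text
clock: 9.55
position: [0.4475, -0.0174, 0.0197]
ee_rot: [-0.503, 0.036, 0.863, 0.023]
contact_force: [-0.3, 1.5, -2.9]
width: 0.0491
gripper_force: 96.2
```

Request:
apply_moves --xyz '[[-0.006,0,0.0035],[-0.006,0,0.0035],[0,0,0]]' --rot '[[0,0,0],[0,0,0],[0,0,0]]' --hand '[-1,-1,-1]'

```text
clock: 9.93
position: [0.4474, -0.0174, 0.0182]
ee_rot: [-0.504, 0.036, 0.862, 0.023]
contact_force: [3.3, 0.0, 8.8]
width: 0.0488
gripper_force: 97.5
```

Request:
apply_moves --xyz '[[0,0,0],[0,0,0],[0,0,0],[0,0,0],[0,0,0],[0,0,0]]' --rot '[[0,0,0],[0,0,0],[0,0,0],[0,0,0],[0,0,0],[0,0,0]]' --hand '[1,1,1,1,1,1]'

```text
clock: 10.68
position: [0.4473, -0.0174, 0.0153]
ee_rot: [-0.504, 0.036, 0.863, 0.023]
contact_force: [-0.7, -0.8, -0.1]
width: 0.0855
gripper_force: 0.0
```

Run:
```python
from h import *
from rig import status,get_image
s=status.get_state();print(s["position"],s["contact_force"],s["width"],s["gripper_force"])
p,Rm=s["position"],quat(s["ee_rot"])
q=p+[0.0,0,.06];rows(q,Rm,v=.03)
Rt=ori(-5,0);rows(np.array([.40,-.017,.26]),Rt,q,Rm,v=.05)
```

```text
[ 0.4472757  -0.01735847  0.01533201] [-0.66210923 -0.77224626 -0.07216377] 0.08554444626872834 0.0
xyz [[0.058, 0.0, -0.033], [0.058, 0.0, -0.033], [0.058, 0.0, -0.033]] 
rot [[0.0, 0.0, 0.0], [0.0, 0.0, 0.0], [0.0, 0.0, 0.0]]
xyz [[0.088, -0.001, -0.024], [0.083, -0.002, -0.037], [0.077, -0.002, -0.049], [0.068, -0.002, -0.06], [0.059, -0.002, -0.069], [0.048, -0.002, -0.077], [0.035, -0.002, -0.084]] 
rot [[0.0, -0.144, 0.001], [0.0, -0.144, 0.001], [0.0, -0.144, 0.001], [0.0, -0.144, 0.001], [0.0, -0.144, 0.001], [0.0, -0.144, 0.001], [0.0, -0.144, 0.001]]
```

Request:
apply_moves --xyz '[[0.058,0,-0.033],[0.058,0,-0.033],[0.058,0,-0.033]]' --rot '[[0,0,0],[0,0,0],[0,0,0]]' --hand '[1,1,1]'

```text
clock: 11.05
position: [0.4477, -0.0176, 0.0774]
ee_rot: [-0.503, 0.036, 0.863, 0.023]
contact_force: [1.0, 0.2, -0.1]
width: 0.0853
gripper_force: 0.0
```

Request:
apply_moves --xyz '[[0.088,-0.001,-0.024],[0.083,-0.002,-0.037],[0.077,-0.002,-0.049],[0.068,-0.002,-0.06],[0.059,-0.002,-0.069],[0.048,-0.002,-0.077],[0.035,-0.002,-0.084],[0,0,0]]' --rot '[[0,-0.144,0.001],[0,-0.144,0.001],[0,-0.144,0.001],[0,-0.144,0.001],[0,-0.144,0.001],[0,-0.144,0.001],[0,-0.144,0.001],[0,0,0]]' --hand '[1,1,1,1,1,1,1,1]'

```text
clock: 12.05
position: [0.3982, -0.0172, 0.2644]
ee_rot: [0.003, 0.045, 0.999, -0.001]
contact_force: [0.4, -0.1, -0.1]
width: 0.0857
gripper_force: 0.0
```

Run:
```python
from h import *
from rig import status,get_image
s=status.get_state();print(s["clock"],s["position"],s["qpos"],quat(s["ee_rot"]).as_matrix().round(3).tolist())
d=get_image("wrist");np.save("pics/w5.npy",[d,s],allow_pickle=True);cv2.imwrite("pics/w5.png",d["pixels"][:,:,::-1])
```

```text
12.05 [ 0.39815444 -0.01715532  0.26442513] [-2.17559838e-01 -1.99455588e-02  1.77730291e+00 -5.87705202e-04
  1.37753957e+00 -1.69748287e+00] [[-0.996, 0.091, 0.006], [0.091, 0.996, -0.002], [-0.007, -0.001, -1.0]]
```

View pics/w5.png

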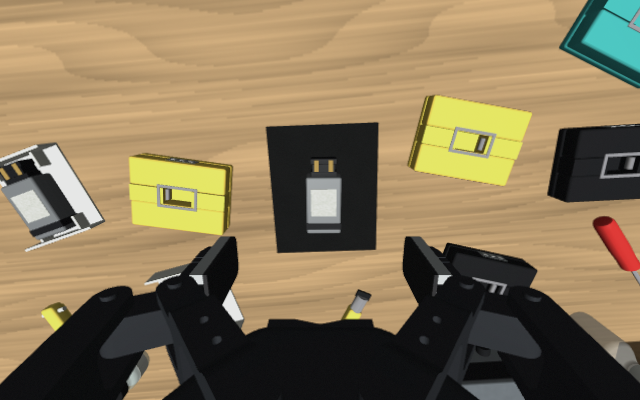

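The pack lies flat in the middle of the mat, with the body at 306–342 × 176–233 px and the tongue pointing up-image at 157–176. I'll measure its pose.

Run:
```python
from h import *
d,s=np.load("pics/w5.npy",allow_pickle=True)
g=d["pixels"].astype(int).mean(2)
for r in (182,188,196,204,212): 
    t=np.nonzero(np.abs(np.diff(g[r,295:355]))>15)[0]+295;print(r,t.tolist())
for c in (316,324,332): print(c,[(r,int(g[r,c])) for r in list(range(172,182))+list(range(214,238))])
```

```text
182 [304, 305, 306, 307, 339, 340, 341]
188 [305, 306, 307, 339, 340, 341]
196 [305, 306, 307, 310, 335, 336, 339, 340, 341]
204 [305, 306, 307, 310, 335, 336, 339, 340, 341]
212 [305, 306, 307, 310, 311, 335, 336, 339, 340]
316 [(172, 53), (173, 60), (174, 57), (175, 56), (176, 54), (177, 67), (178, 124), (179, 157), (180, 165), (181, 166), (214, 217), (215, 213), (216, 182), (217, 154), (218, 154), (219, 154), (220, 154), (221, 153), (222, 148), (223, 95), (224, 48), (225, 47), (226, 48), (227, 47), (228, 48), (229, 78), (230, 151), (231, 150), (232, 139), (233, 56), (234, 27), (235, 28), (236, 29), (237, 27)]
324 [(172, 53), (173, 59), (174, 56), (175, 55), (176, 54), (177, 68), (178, 125), (179, 158), (180, 165), (181, 165), (214, 216), (215, 214), (216, 183), (217, 155), (218, 154), (219, 154), (220, 153), (221, 153), (222, 148), (223, 96), (224, 48), (225, 47), (226, 48), (227, 46), (228, 50), (229, 83), (230, 150), (231, 150), (232, 138), (233, 52), (234, 27), (235, 26), (236, 26), (237, 26)]
332 [(172, 54), (173, 58), (174, 56), (175, 54), (176, 51), (177, 70), (178, 127), (179, 158), (180, 165), (181, 164), (214, 216), (215, 211), (216, 182), (217, 154), (218, 153), (219, 153), (220, 153), (221, 152), (222, 147), (223, 95), (224, 47), (225, 47), (226, 46), (227, 46), (228, 51), (229, 86), (230, 151), (231, 149), (232, 136), (233, 47), (234, 27), (235, 27), (236, 27), (237, 27)]
```

Run:
```python
from h import *
d,s=np.load("pics/w5.npy",allow_pickle=True)
P=onz(d,[[306,177.7],[341,177.7],[340.3,232.6],[306.3,232.6]],.033,s);print(P.round(4))
ax=(P[2]+P[3]-P[0]-P[1])/2;print(np.linalg.norm(ax),np.linalg.norm(P[1]-P[0]),np.degrees(np.arctan2(ax[1],ax[0])))
C=P.mean(0);u=ax/np.linalg.norm(ax);mid=C-u*.0125;print("body centre",C,"mid",mid)
psi=np.degrees(np.arctan2(ax[1],ax[0]));Rt=ori(psi,0)
rows(np.array([*mid[:2],.06]),Rt,v=.045)
# tray in top view: floor side edges & end walls
t=np.load("pics/top0.npy",allow_pickle=True).item();m=t["pixels"].astype(int);k=((m.max(2)-m.min(2)<30)&(m.min(2)>120)).astype(np.uint8)
kk=np.zeros_like(k);kk[118:180,353:413]=k[118:180,353:413]
c=max(cv2.findContours(kk,cv2.RETR_EXTERNAL,cv2.CHAIN_APPROX_NONE)[0],key=cv2.contourArea).reshape(-1,2)
for z in(.004,.022,.03):print(z,cv2.minAreaRect((onz(t,c,z)[:,:2]*1000).astype(np.float32)))
```

```text
[[ 0.4158 -0.0374  0.033 ]
 [ 0.4201  0.0107  0.033 ]
 [ 0.5023  0.0039  0.033 ]
 [ 0.4979 -0.0456  0.033 ]]
0.08246090368584319 0.048289492522984145 -5.19696770856028
body centre [ 0.45902766 -0.01710775  0.033     ] mid [ 0.44657905 -0.0159755   0.033     ]
xyz [[-0.031, 0.004, 0.135], [-0.031, 0.004, 0.135], [-0.031, 0.004, 0.135], [-0.031, 0.004, 0.135], [-0.031, 0.004, 0.135]] 
rot [[-0.0, 0.001, -0.0], [-0.0, 0.001, -0.0], [-0.0, 0.001, -0.0], [-0.0, 0.001, -0.0], [-0.0, 0.001, -0.0]]
0.004 ((618.4981079101562, -243.01678466796875), (133.75177001953125, 115.0211181640625), 10.996885299682617)
0.022 ((614.8367919921875, -239.75820922851562), (131.8837890625, 113.41473388671875), 10.996891021728516)
0.03 ((613.20947265625, -238.30999755859375), (131.05360412597656, 112.70079040527344), 10.996896743774414)
```

Request:
apply_moves --xyz '[[-0.031,0.004,0.135],[-0.031,0.004,0.135],[-0.031,0.004,0.135],[-0.031,0.004,0.135],[-0.031,0.004,0.135],[0,0,0]]' --rot '[[0,0.001,0],[0,0.001,0],[0,0.001,0],[0,0.001,0],[0,0.001,0],[0,0,0]]' --hand '[1,1,1,1,1,1]'

```text
clock: 12.85
position: [0.4445, -0.0154, 0.0541]
ee_rot: [-0.008, 0.045, 0.999, 0.001]
contact_force: [0.1, 0.5, -0.4]
width: 0.0853
gripper_force: 0.0
```

Run:
```python
from h import *
rows(np.array([.4466,-.016,.007]),ori(-5.2,0),v=.018)
```

```text
xyz [[-0.003, -0.001, 0.052], [-0.003, -0.0, 0.052], [-0.003, -0.0, 0.052]] 
rot [[0.0, -0.005, 0.0], [0.0, -0.005, 0.0], [0.0, -0.005, 0.0]]
```

Request:
apply_moves --xyz '[[-0.003,-0.001,0.052],[-0.003,0,0.052],[-0.003,0,0.048],[0,0,0]]' --rot '[[0,-0.005,0],[0,-0.005,0],[0,-0.005,0],[0,0,0]]' --hand '[1,1,1,1]'

```text
clock: 13.35
position: [0.449, -0.0164, 0.0123]
ee_rot: [0.004, 0.045, 0.999, -0.0]
contact_force: [0.5, -0.5, 0.3]
width: 0.085
gripper_force: 0.0
```

Request:
apply_moves --xyz '[[0,0,0],[0,0,0],[0,0,0],[0,0,0],[0,0,0],[0,0,0]]' --rot '[[0,0,0],[0,0,0],[0,0,0],[0,0,0],[0,0,0],[0,0,0]]' --hand '[-1,-1,-1,-1,-1,-1]' --force 60

```text
clock: 14.1
position: [0.45, -0.0166, 0.0134]
ee_rot: [0.006, 0.045, 0.999, -0.001]
contact_force: [-0.1, 0.4, 6.0]
width: 0.0488
gripper_force: 62.2
```

Run:
```python
from h import *
from rig import status
s=status.get_state();p,Rm=s["position"],quat(s["ee_rot"]);print(p,Rm.as_matrix().round(3).tolist(),s["contact_force"],s["width"])
q=p+[0,0,.12];rows(q,Rm,v=.04)
# view pose for tray
psi=11;dx=np.array([np.cos(np.radians(psi)),np.sin(np.radians(psi)),0])
rows(np.array([.615,-.240,.16])-.06*dx,ori(psi,0),q,Rm,v=.045,w=8)
```

```text
[ 0.45000109 -0.0166107   0.01341166] [[-0.996, 0.09, 0.011], [0.09, 0.996, -0.002], [-0.011, -0.001, -1.0]] [-0.0595376   0.35994058  6.04665347] 0.0488201409546743
xyz [[-0.002, -0.0, -0.133], [-0.002, -0.0, -0.133], [-0.002, -0.0, -0.133]] 
rot [[0.0, 0.0, 0.0], [0.0, 0.0, 0.0], [0.0, 0.0, 0.0]]
xyz [[-0.071, -0.125, -0.014], [-0.065, -0.128, -0.014], [-0.059, -0.131, -0.014], [-0.052, -0.133, -0.014], [-0.046, -0.136, -0.015], [-0.04, -0.138, -0.015]] 
rot [[-0.0, 0.002, -0.045], [-0.0, 0.002, -0.045], [-0.0, 0.002, -0.045], [-0.0, 0.002, -0.045], [-0.0, 0.002, -0.045], [-0.0, 0.002, -0.045]]
```

The grip is higher on the pack than I want, so I'll open, go 7 mm lower and re-grip.

Request:
apply_moves --xyz '[[0,0,0],[0,0,0],[0,0,0],[0,0,0],[0.01,0.001,0.012],[0,0,0.012],[0,0,0]]' --rot '[[0,0,0],[0,0,0],[0,0,0],[0,0,0],[0,0.01,0],[0,0,0],[0,0,0]]' --hand '[1,1,1,1,1,1,1]'

```text
clock: 14.98
position: [0.4459, -0.0158, 0.0046]
ee_rot: [-0.001, 0.045, 0.999, -0.0]
contact_force: [0.5, -0.5, -0.6]
width: 0.0852
gripper_force: 0.0
```

Run:
```python
from h import *
from rig import status
s=status.get_state();p,Rm=s["position"],quat(s["ee_rot"]);print(p,Rm.as_matrix().round(3).tolist(),s["contact_force"],s["width"])
rows(np.array([.4466,-.016,.006]),ori(-5.2,0))
```

```text
[ 0.44587402 -0.01575337  0.00461455] [[-0.996, 0.09, -0.002], [0.09, 0.996, -0.0], [0.002, -0.0, -1.0]] [ 0.45675075 -0.47344495 -0.63573411] 0.08521752058832828
xyz [[-0.002, -0.001, -0.005]] 
rot [[-0.0, -0.002, 0.0]]
```

Request:
apply_moves --xyz '[[-0.002,-0.001,-0.006],[0,0,0],[0,0,0],[0,0,0],[0,0,0],[0,0,0],[0,0,0]]' --rot '[[0,0,0],[0,0,0],[0,0,0],[0,0,0],[0,0,0],[0,0,0],[0,0,0]]' --hand '[1,-1,-1,-1,-1,-1,-1]' --force 60

```text
clock: 15.85
position: [0.447, -0.0163, 0.0073]
ee_rot: [-0.0, 0.045, 0.999, -0.0]
contact_force: [-0.9, 0.2, 6.2]
width: 0.0492
gripper_force: 63.1
```

Run:
```python
from h import *
from rig import status
s=status.get_state();p,Rm=s["position"],quat(s["ee_rot"]);print(p,Rm.as_matrix().round(3).tolist(),s["contact_force"],s["width"],s["gripper_force"])
q=p+[0,0,.12];rows(q,Rm,v=.04)
psi=11;dx=np.array([np.cos(np.radians(psi)),np.sin(np.radians(psi)),0])
rows(np.array([.615,-.240,.16])-.06*dx,ori(psi,0),q,Rm,v=.045,w=8)
```

```text
[ 0.44703816 -0.01625165  0.00725673] [[-0.996, 0.09, -0.0], [0.09, 0.996, -0.001], [0.0, -0.001, -1.0]] [-0.92673133  0.18676444  6.20187968] 0.04921734340619522 63.13429355621338
xyz [[0.0, -0.0, -0.133], [0.0, -0.0, -0.133], [0.0, -0.0, -0.133]] 
rot [[0.0, 0.0, 0.0], [0.0, 0.0, 0.0], [0.0, 0.0, 0.0]]
xyz [[-0.072, -0.125, -0.018], [-0.066, -0.128, -0.018], [-0.06, -0.131, -0.018], [-0.054, -0.134, -0.018], [-0.048, -0.136, -0.018], [-0.041, -0.138, -0.018]] 
rot [[-0.0, -0.0, -0.045], [-0.0, -0.0, -0.045], [-0.0, -0.0, -0.045], [-0.0, -0.0, -0.045], [-0.0, -0.0, -0.045], [-0.0, -0.0, -0.045]]
```

Request:
apply_moves --xyz '[[0,0,-0.05],[0,0,-0.083],[0,0,-0.133],[0,0,-0.133],[0,0,0]]' --rot '[[0,0,0],[0,0,0],[0,0,0],[0,0,0],[0,0,0]]' --hand '[-1,-1,-1,-1,-1]'

```text
clock: 16.48
position: [0.4489, -0.0164, 0.1288]
ee_rot: [0.003, 0.045, 0.999, -0.001]
contact_force: [0.7, -0.4, -2.3]
width: 0.0486
gripper_force: 62.8
```

Request:
apply_moves --xyz '[[-0.072,-0.125,-0.018],[-0.066,-0.128,-0.018],[-0.06,-0.131,-0.018],[-0.054,-0.134,-0.018],[-0.048,-0.136,-0.018],[-0.041,-0.138,-0.018],[0,0,0]]' --rot '[[0,0,-0.045],[0,0,-0.045],[0,0,-0.045],[0,0,-0.045],[0,0,-0.045],[0,0,-0.045],[0,0,0]]' --hand '[-1,-1,-1,-1,-1,-1,-1]'

```text
clock: 17.35
position: [0.5567, -0.2545, 0.1565]
ee_rot: [-0.001, -0.095, 0.996, -0.0]
contact_force: [0.3, 0.5, -3.0]
width: 0.0487
gripper_force: 63.1
```

Run:
```python
from h import *
from rig import status,get_image
s=status.get_state();print(s["position"],s["qpos"],s["contact_force"],s["width"],quat(s["ee_rot"]).as_matrix().round(3).tolist())
d=get_image("wrist");np.save("pics/w6.npy",[d,s],allow_pickle=True);cv2.imwrite("pics/w6.png",d["pixels"][:,:,::-1])
```

```text
[ 0.55673113 -0.25453934  0.15645921] [-5.41446340e-01  3.80269252e-01  1.53899815e+00 -1.76557765e-03
  1.22399891e+00 -2.30111720e+00] [ 0.31973681  0.53705998 -2.99081277] 0.04872267708708547 [[-0.982, -0.188, -0.002], [-0.188, 0.982, -0.001], [0.002, -0.0, -1.0]]
```

View pics/w6.png

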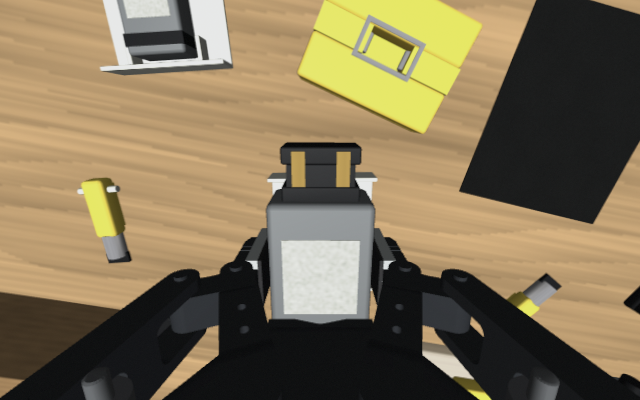

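The pack is held level, and the tray's near end wall shows on both sides of it at about (270,178) and (374,178), so the tray is well aligned. I'll measure that wall and refine the tray pose from the top view.

Run:
```python
from h import *
d,s=np.load("pics/w6.npy",allow_pickle=True);m=d["pixels"].astype(int)
k=((m.max(2)-m.min(2)<22)&(m.min(2)>120)).astype(np.uint8)
for x0,x1 in((255,290),(355,390)):
    for r in range(168,204,1):
        c=np.nonzero(k[r,x0:x1])[0]+x0
        if len(c): print(r,c.min(),c.max(),int(m[r,c].mean()),end=" | ")
    print()
ax=[proj(d,np.array([[.615,-.24,0]])+np.array([[a*.065,b*.055,z]])@R.from_euler("z",np.radians(11)).as_matrix().T,s).round(1).tolist() for a in(-1,) for b in(-1,1) for z in(0,.004,.03)]
print(ax)
```

```text
179 268 285 224 | 180 268 285 224 | 181 268 284 225 | 182 272 283 212 | 183 272 283 225 | 184 272 283 219 | 185 273 282 226 | 186 273 282 219 | 187 273 281 226 | 188 273 281 222 | 189 273 278 205 | 190 273 275 216 | 191 273 275 192 | 192 273 274 201 | 193 273 274 166 | 194 273 273 149 | 
178 355 376 212 | 179 355 376 228 | 180 356 376 228 | 181 356 375 219 | 182 357 371 228 | 183 357 371 226 | 184 358 371 227 | 185 358 371 225 | 186 359 371 227 | 187 359 371 225 | 188 360 371 225 | 189 362 371 217 | 190 364 371 214 | 191 366 371 221 | 192 366 371 217 | 193 367 371 219 | 194 367 371 213 | 195 368 371 213 | 196 369 371 209 | 197 369 370 195 | 198 370 370 184 | 199 370 370 155 | 
[[[271.9, 173.0]], [[271.3, 173.8]], [[266.8, 179.3]], [[372.1, 172.8]], [[372.8, 173.5]], [[377.6, 179.0]]]
```

Run:
```python
from h import *
d,s=np.load("pics/w6.npy",allow_pickle=True)
P=onz(d,[[267.6,178.7],[376.6,177.8]],.03,s);v=P[1]-P[0];print(P,np.linalg.norm(v),np.degrees(np.arctan2(v[1],v[0]))-90)
F=onz(d,[[272.3,185],[371.6,185]],.004,s);print("floor w",np.linalg.norm(F[1]-F[0]))
for psi in(10,11,12):
    dx=np.array([np.cos(np.radians(psi)),np.sin(np.radians(psi)),0]);print(psi,P.mean(0)+.065*dx,F.mean(0))
# pack pose in hand: body top edges x and body-start row
m=d["pixels"].astype(int).mean(2)
for r in (215,240,260): print(r,(np.nonzero(np.abs(np.diff(m[r,255:390]))>15)[0]+255).tolist())
print([(r,int(m[r,322])) for r in range(136,150)],[(r,int(m[r,322])) for r in range(196,212)])
```

```text
[[ 0.56095323 -0.30573391  0.03      ]
 [ 0.53965495 -0.1996663   0.03      ]] 0.10818481594553576 11.353954670439947
floor w 0.10881607136149495
10 [ 0.61431659 -0.24141298  0.03      ] [ 0.56365725 -0.25007303  0.004     ]
11 [ 0.61410986 -0.24029752  0.03      ] [ 0.56365725 -0.25007303  0.004     ]
12 [ 0.61388368 -0.23918585  0.03      ] [ 0.56365725 -0.25007303  0.004     ]
215 [265, 267, 374, 375]
240 [264, 265, 266, 267, 268, 371, 372, 373, 374, 385]
260 [256, 257, 268, 269, 280, 281, 358, 359, 370, 371, 382, 383]
[(136, 127), (137, 134), (138, 141), (139, 147), (140, 147), (141, 139), (142, 73), (143, 10), (144, 9), (145, 8), (146, 12), (147, 28), (148, 46), (149, 60)] [(196, 50), (197, 49), (198, 49), (199, 48), (200, 47), (201, 45), (202, 43), (203, 54), (204, 73), (205, 93), (206, 110), (207, 120), (208, 129), (209, 138), (210, 147), (211, 154)]
```

Run:
```python
from h import *
d,s=np.load("pics/w6.npy",allow_pickle=True);psi=10.9
dx=np.array([np.cos(np.radians(psi)),np.sin(np.radians(psi)),0]);p=s["position"];zm=p[2]+.0107
for r,z in((142.3,zm-.01),(146.8,zm+.01),(206,zm+.015)): print((onz(d,[[322,r]],z,s)[0]-p)@dx)
e=onz(d,[[266,215],[375,215]],zm+.015,s);dy=np.array([-dx[1],dx[0],0]);print((e-p)@dy)
rows(np.array([.6141,-.2400,.075]),ori(11.1,0),v=.02)
```

```text
-0.05407711677482258
-0.054146651952972545
-0.028593824625241824
[-0.02313959  0.02570638]
xyz [[-0.034, 0.0, 0.045], [-0.033, 0.0, 0.045], [-0.033, 0.0, 0.045], [-0.033, 0.0, 0.045], [-0.033, 0.0, 0.045], [-0.033, 0.0, 0.045]] 
rot [[0.0, -0.001, -0.001], [0.0, -0.001, -0.001], [0.0, -0.001, -0.001], [0.0, -0.001, -0.001], [0.0, -0.001, -0.001], [0.0, -0.001, -0.001]]
```

Request:
apply_moves --xyz '[[-0.034,0,0.045],[-0.033,0,0.045],[-0.033,0,0.045],[-0.033,0,0.045],[-0.033,0,0.045],[-0.031,0,0.045],[0,0,0]]' --rot '[[0,0,-0.001],[0,0,-0.001],[0,0,-0.001],[0,0,-0.001],[0,0,-0.001],[0,0,-0.001],[0,0,0]]' --hand '[-1,-1,-1,-1,-1,-1,-1]'

```text
clock: 18.27
position: [0.6138, -0.2396, 0.0762]
ee_rot: [-0.002, -0.099, 0.995, 0.001]
contact_force: [-1.6, -0.5, -2.9]
width: 0.0487
gripper_force: 63.0
```

Run:
```python
from h import *
from rig import status
s=status.get_state();print(s["position"],quat(s["ee_rot"]).as_matrix().round(3).tolist(),s["width"],s["contact_force"])
rows(np.array([.6132,-.2402,.018]),ori(11.1,0),v=.012)
```

```text
[ 0.61382966 -0.2396143   0.07617014] [[-0.98, -0.198, -0.003], [-0.198, 0.98, 0.001], [0.003, 0.001, -1.0]] 0.048652277540960916 [-1.6095697  -0.54224961 -2.90483723]
xyz [[0.0, -0.0, 0.039], [0.0, -0.0, 0.039], [0.0, -0.0, 0.039], [0.0, -0.0, 0.039], [0.0, -0.0, 0.039]] 
rot [[0.0, -0.001, 0.001], [0.0, -0.001, 0.001], [0.0, -0.001, 0.001], [0.0, -0.001, 0.001], [0.0, -0.001, 0.001]]
```

Request:
apply_moves --xyz '[[0,0,0.039],[0,0,0.039],[0,0,0.039],[0,0,0.039],[0,0,0.039],[0,0,0]]' --rot '[[0,0,0],[0,0,0],[0,0,0],[0,0,0],[0,0,0],[0,0,0]]' --hand '[-1,-1,-1,-1,-1,-1]'

```text
clock: 19.02
position: [0.613, -0.2398, 0.018]
ee_rot: [-0.002, -0.099, 0.995, 0.001]
contact_force: [0.5, 0.5, -1.9]
width: 0.0487
gripper_force: 63.1
```

Request:
apply_moves --xyz '[[0,0,0.01],[0,0,0.01],[0,0,0]]' --rot '[[0,0,0],[0,0,0],[0,0,0]]' --hand '[-1,-1,-1]'

```text
clock: 19.4
position: [0.6138, -0.2402, 0.0134]
ee_rot: [-0.001, -0.099, 0.995, -0.0]
contact_force: [-0.4, -0.2, -1.9]
width: 0.049
gripper_force: 63.1
```

Request:
apply_moves --xyz '[[0,0,0.007],[0,0,0.006],[0,0,0]]' --rot '[[0,0,0],[0,0,0],[0,0,0]]' --hand '[-1,-1,-1]'

```text
clock: 19.77
position: [0.6137, -0.2401, 0.0093]
ee_rot: [-0.001, -0.099, 0.995, -0.0]
contact_force: [-1.1, 0.4, -2.3]
width: 0.049
gripper_force: 63.1
```

Request:
apply_moves --xyz '[[0,0,0.004],[0,0,0.004],[0,0,0]]' --rot '[[0,0,0],[0,0,0],[0,0,0]]' --hand '[-1,-1,-1]'

```text
clock: 20.15
position: [0.614, -0.2403, 0.0083]
ee_rot: [-0.0, -0.099, 0.995, -0.0]
contact_force: [-1.3, 1.4, 5.6]
width: 0.049
gripper_force: 64.0
```

Floor contact came at the predicted height, so I'll release and rise.

Request:
apply_moves --xyz '[[0,0,0],[0,0,0],[0,0,0],[0,0,0],[0,0,0]]' --rot '[[0,0,0],[0,0,0],[0,0,0],[0,0,0],[0,0,0]]' --hand '[1,1,1,1,1]'

```text
clock: 20.78
position: [0.6139, -0.2402, 0.007]
ee_rot: [-0.001, -0.099, 0.995, -0.0]
contact_force: [0.2, -0.3, 0.5]
width: 0.0853
gripper_force: 0.0
```

Request:
apply_moves --xyz '[[0,0,-0.05],[0,0,-0.1],[0.04,0,-0.15],[0.08,0,-0.15],[0.1,0,-0.15],[0.1,0,-0.15],[0,0,0]]' --rot '[[0,0,0],[0,0,0],[0,0,0],[0,0,0],[0,0,0],[0,0,0],[0,0,0]]' --hand '[1,1,1,1,1,1,1]'

```text
clock: 21.65
position: [0.5203, -0.2606, 0.2381]
ee_rot: [0.003, -0.098, 0.995, -0.003]
contact_force: [-0.1, -0.1, 0.3]
width: 0.0853
gripper_force: 0.0
```

Run:
```python
from h import *
from rig import status,get_image
s=status.get_state();print(s["clock"],s["position"],s["contact_force"],s["width"])
d=get_image("wrist");np.save("pics/w7.npy",[d,s],allow_pickle=True)
m=d["pixels"].astype(int)
psi=np.radians(11.1);Rz=R.from_euler("z",psi).as_matrix();C=np.array([.6141,-.24,0])
f=lambda P:proj(d,np.array(P,float)@Rz.T+C,s)
# sample grey along tray-frame lines at pack top height .034
g=m.mean(2)
for nm,L in (("along",[[x/1000,.008,.034] for x in range(-64,70,2)]),("across x=0",[[0,y/1000,.034] for y in range(-40,42,2)]),("across x=-20",[[-.02,y/1000,.034] for y in range(-40,42,2)])):
    uv=f(L).round().astype(int);print(nm,[int(g[v,u]) if 0<=v<400 and 0<=u<640 else None for u,v in uv])
```

```text
21.65 [ 0.52026841 -0.26058123  0.2380915 ] [-0.09443094 -0.0749011   0.31348357] 0.0852748762537607
along [228, 62, 11, 9, 35, 70, 112, 111, 114, 114, 113, 116, 116, 59, 51, 48, 45, 101, 132, 155, 153, 153, 152, 152, 152, 156, 189, 216, 220, 217, 213, 215, 213, 216, 214, 217, 217, 216, 217, 220, 220, 217, 218, 212, 211, 216, 145, 144, 143, 144, 141, 100, 41, 40, 41, 39, 53, 141, 137, 86, 80, 228, 227, 154, 153, 151, 148]
across x=0 [229, 229, 229, 230, 229, 229, 229, 229, 192, 143, 152, 182, 214, 217, 219, 221, 214, 216, 216, 216, 216, 217, 217, 212, 213, 214, 207, 213, 219, 208, 175, 149, 136, 188, 229, 230, 230, 229, 229, 229, 230]
across x=-20 [229, 229, 229, 229, 229, 230, 229, 229, 180, 121, 155, 155, 155, 155, 154, 154, 154, 154, 154, 154, 153, 153, 153, 153, 152, 152, 152, 152, 152, 152, 152, 152, 120, 182, 229, 230, 230, 229, 229, 229, 229]
```

Measured in the tray frame, the pack's body spans −30 to about +54 mm along (expected −30 to +55) and about −24 to +25 mm across, at top height 34 mm. That means it is centred and flat, so I'll hand the job in.

```bash
python3 -c "
from rig import job
print(job.sign_off())"
```

```text
the job is handed in; nothing more can be done
None
```

The battery pack was pulled from its dock, laid flat and released on the mat, then picked up again and laid flat on the empty tray's floor, measured within about 1 mm of the pocket's centre; I handed the job in at about 22 s (the verdict was not shown).

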